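# Slide a loaded sample tray across the gap onto a bench shaker and clamp it

## Task

Slide the tray with the tube rack from the loading shelf straight across the open gap onto the shaker's platform, without lifting it and keeping it level, so that neither its nose nor its tail sags into the gap, until its nose gently meets the end stop. Then slide the clamp bar sideways until the tray is held snug between the bar and the side rail, and let go. Be gentle: do not shove the stop or the rail out of its screwed setting.

Things in the scene. Friction and masses are not known exactly. Their poses are not given: they have to be found in the camera images.
- shaker: bench shaker standing fast on the counter: white housing under a grey platform. Origin at the counter, x points along the loading direction (away from the shelf), y to the left, z up. Platform top at z = 95 mm, from its loading edge at x = -82 to x = +125 mm and from y = -160 to +105 mm. On it stand the end stop (far end), the side rail (left) and the clamp bar (right)
- platform_edge (a point): top of the platform's loading edge (shaker x = -82, y = 0, z = 95 mm). End stop: steel angle 130 mm wide, 22 high, near face set anywhere at shaker x = +65 to +95. Side rail: bar 17 mm high (screws to 27), inner face set anywhere at y = +71 to +85, mouth flared. These screw settings are not measured: feel for them. Pushed with about 15 N either creeps; neither may be shoved over 3 mm
- clamp (a joint): travel in m of the clamp bar toward the side rail (+y of the shaker), 0 open to 0.070. Bar 150 mm long in x, 15 mm thick, top 18 mm above the platform; inner face at shaker y = -140 mm + travel. It meets a tray lying against the rail somewhere between 0.041 and 0.055, as the rail is set. Slides with about 3 N of friction and stays where left
- clamp_post (a point): middle of the black upright post on the clamp bar, 14 mm in diameter, from 18 to 50 mm above the platform (this point 35 mm above it), near the bar's loading end; push it from its right, outer side toward the rail
- shelf: white loading shelf standing fast on the counter, 165 (x) x 215 (y) mm, top 96 mm above the counter (1 mm above the platform), with 10 mm high side guides that leave the tray 4 mm each side. Origin at the counter under its centre, x toward the shaker. Between its edge (x = +82 mm) and the platform's loading edge is an open gap of 62 to 70 mm
- tray: steel tray 150 (x) x 170 (y) x 26 (z) mm, 0.14 kg. Origin at its underside centre, x points to its nose (+75 mm), y left. Slides easily on two wire skids (x = -68 to +68, y = +-60 mm, rounded ends). Floor top z = 12, rim 7 mm thick to z = 26. Rack pocket x = +13 to +68. Cross rib 8 mm thick, x = -31 to -23, top z = 26 mm. With the rack, the centre of mass is about 29 mm ahead of the origin
- tray_well (a point): centre of the finger well's floor at the tray's rear, between cross rib and rear rim: 37 mm free in x, 156 in y, 14 deep; fingertips can bear down here and push the rib forward. The tray is nose-heavy: crossing, it tips before the nose reaches the platform unless held down here with 2 to 6 N; with the tail over the gap, over 3 N can tip it back
- tray_nose (a point): middle of the tray's front face, 10 mm above its underside. The tray is thin sheet: fingers and clamp bar must not press on it with more than 30 N
- rack: white rack with capped tubes, 52 x 150 x 88 mm, about 0.3 to 0.45 kg, standing loose in the tray's front pocket; origin at its underside centre
- cup: white specimen cup with lid, 63 mm across, 69 mm high, standing on the counter to the right of the shelf; leave it alone. Origin at its underside
- oil: small brown bottle, 28 mm across, 59 mm high, on the counter to the left of the shaker; leave it alone. Origin at its underside
- petri: petri dish 90 mm across, 14 mm high, on the counter to the right; leave it alone. Origin at its underside
- clamp_face (a point): middle of the clamp bar's inner face, 10 mm above the platform

How it is judged:
By the outcome, as a careful person would: the job done as asked, in the order asked, and still so for the second after the job is handed in, with the robot touching nothing.
It also fails if it takes over 64 s, if anything falls off the work surface, if the arm or the gripper's body presses on something with over 40 N, if the wrist force passes 120 N, or if a joint passes its speed limit or range.

## Robot

A 6-joint arm with a two-finger parallel gripper is mounted at the origin on a cart in front of the work surface, level with it; the furniture and walls round the work are solid. World frame = base frame: x ahead of the robot, y to its left, z up, the work surface at z = 0. Lengths are in mm, angles in rad, forces in N, time in s.
With the tool pointing down it reaches from about 275 to 1000 mm from the base axis. Payload 8.4 kg.
Tool frame: the origin (TCP) lies at the very end of the fingers, on their centre line; the grasp point (between the pads) lies 19 mm behind it; z points along the fingers, y is the line along which they close (so a half turn about z gives the same grasp; the last joint's range is limited). The gripper opens to 85 mm and grips with 20 to 120 N. Pads are 22 mm wide; open, the fingers measure 114 mm over their backs; the gripper's body (76 mm by 85 mm) begins 54 mm behind the grasp point. The pads swing forward as they close: fully open they stand 13 mm farther back than shut.
Start: joints at [-1.247, 0.353, 1.633, -0, 1.155, -0.002], TCP at [200.04, -592.125, 210.481] pointing down, gripper open.
Joint ranges: [-2.63, 2.63], [-0.92, 2.1], [0.06, 2.66], [-1.3, 4.44], [0, 2.69], [-3.02, 3.02]. Speed limits (rad/s): [2.22, 2.22, 2.79, 3.14, 3.14, 3.14].

## Interface

Orientations are given as [roll, pitch, yaw] about the fixed x, y, z axes, in that order (R = Rz(yaw) Ry(pitch) Rx(roll)).
In Python, from rig import sensors, grab_frame, camera_params, order gives the robot as it stands. The module is installed in compiled form; this text tells all that it offers.
- The arm moves only by the tool move_arm, never from a script. Its argument "motion" is a list of rows, each a list of 7 numbers: the turn, a rotation vector about the tool's x, y, z in rad, then the shift along the tool's x, y, z in m, then the finger opening in m, from 0 to 0.0854. A call has 1 to 8 rows; each row is the pose to reach, as a shift and turn from the pose commanded when the call began, along the tool's axes at that moment; what a row does not reach only later rows make up. A row lasts 1/8 s, in which the tool goes at most 62.5 mm and 10.7 degrees, less where a joint would pass 70% of its speed; a pose out of reach is approached as far as the arm can. A call with a gripper value outside its range is refused whole. The fingers move at their own pace and stop on an object; "grip_force" is the grip in N (left out, the last holds). Time passes only in rows, so rows that repeat a pose let the fingers close. It gives the time, the measured TCP pose, the force, the opening and the grip force at its end, in the units of the state.
- sensors.sense(): the state, without advancing time (a new reading comes with each control period).
- grab_frame(name): name is "side" or "top" or "wrist"; returns (picture, depth): 480x640x3 uint8, red, green, blue; 480x640 float32, mm along the optical axis (not along the pixel's ray), 0 where there is no reading.
- camera_params(name): a dict with "camera_matrix" (3x3 intrinsics, pixels), "world_from_camera" (4x4, takes a point from camera to world coordinates). Camera axes: x right, y down, z forward; pixel columns grow to the right and rows downward; lengths in mm; the calibration is good to about 2 mm. A picture is of the moment at which its call begins: read the wrist's pose just before it. camera_params takes no time and is no camera call; for the wrist camera it gives the pose at the moment of the call.
- order.sign_off(): hands the job in; it is judged then, once.
The state is a dict: "clock": time; "qpos": joint angles; "qvel": joint speeds; "joint_efforts": joint torques, N m; "eef_pos": TCP position; "tcp_rot": TCP orientation; "contact_force": force on the tool from outside, world axes, zero at the start; "wrist_torque": the same for the moment, N m; "opening": opening from 0.0 (shut) to 1.0 (fully open); "grasp_force": force on a finger pad.
Only numpy, scipy, OpenCV 4.12 (cv2) and the standard library are available. Lean on these libraries where they do the work, as an engineer would, in place of code of your own. Each camera call takes 0.05 s, during which the arm holds its last target. There are 200 camera calls.

## Working session

There is one attempt and no reset: what is moved stays moved. The work goes in short steps, Python scripts to look and compute and a tool call to move; the robot and the scene stay as the last step left them, time stands still between calls to the robot, and variables do not carry over. Pictures are saved under pics/ and viewed, at most 10 in all, crops included, and the job is handed in when it is done.

Besides the shell and the picture viewer there is one more tool, called after "Emit:" as name([rows], argument=value, ...), one row to a line, values as JSON. move_arm: Moves the arm, as the interface text tells. Its arguments: {"type":"object","properties":{"motion":{"type":"array","items":{"type":"array","items":{"type":"number"}}},"grip_force":{"type":"number"}},"required":["motion"]}

```bash
mkdir -p pics
python3 - <<'E'
from rig import sensors, grab_frame, camera_params
import cv2, numpy as np
s=sensors.sense(); print({k:np.round(v,3).tolist() for k,v in s.items()})
for n in ("side","top"):
    p,d=grab_frame(n); c=camera_params(n)
    cv2.imwrite(f"pics/{n}0.png",p[:,:,::-1]); np.savez(f"{n}0.npz",p=p,d=d,K=c["camera_matrix"],T=c["world_from_camera"])
    print(n,np.round(c["camera_matrix"],1).tolist(),np.round(c["world_from_camera"],3).tolist())
E
```

```text
{'clock': 0.0, 'qpos': [-1.247, 0.354, 1.634, 0.0, 1.155, -0.002], 'qvel': [-0.001, -0.001, 0.001, 0.0, -0.001, 0.0], 'joint_efforts': [0.0, -60.526, -34.207, 0.0, 0.009, -0.0], 'eef_pos': [199.875, -591.621, 209.75], 'tcp_rot': [-3.14, -0.0, 0.326], 'contact_force': [0.22, 0.029, -0.39], 'wrist_torque': [-0.016, -0.032, -0.012], 'grasp_force': 0.0, 'opening': 0.997}
side [[610.5, 0.0, 321.4], [0.0, 610.5, 240.1], [0.0, 0.0, 1.0]] [[-0.997, -0.032, 0.072, 502.589], [-0.079, 0.507, -0.858, 1098.58], [-0.009, -0.861, -0.508, 746.23], [0.0, 0.0, 0.0, 1.0]]
top [[439.9, 0.0, 319.8], [0.0, 439.9, 239.1], [0.0, 0.0, 1.0]] [[0.009, -0.996, 0.084, 480.623], [-1.0, -0.009, -0.003, -14.981], [0.004, -0.084, -0.996, 1175.094], [0.0, 0.0, 0.0, 1.0]]
```

View pics/top0.png

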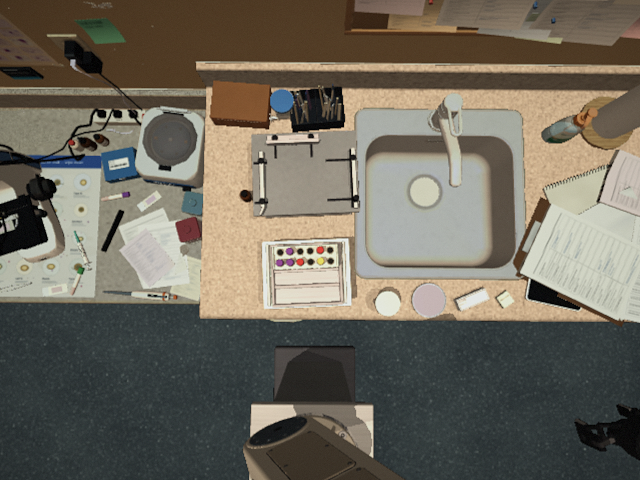

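View pics/side0.png

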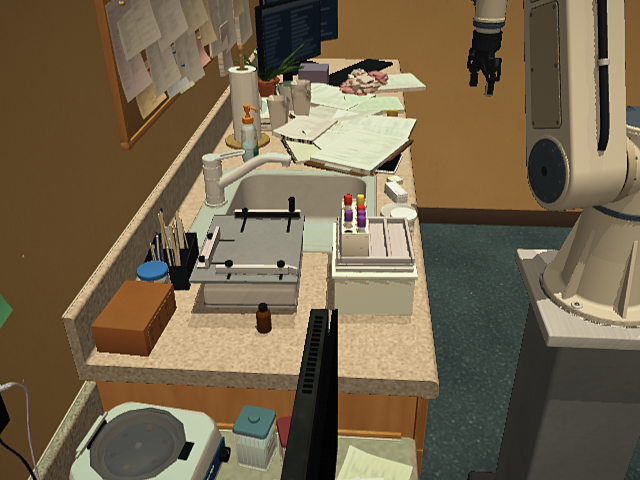

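The top view shows the shaker platform at about (252–358, 130–216), the shelf with the tray at about (262–352, 238–308), and the clamp bar at the right of the platform with its post near (354, 205). The side view agrees: the rack is toward the shaker and the gap is open.

```bash
cat > h.py <<'E'
import numpy as np, cv2
def world(z):
    d=z["d"]; K=z["K"]; T=z["T"]
    v,u=np.mgrid[:480,:640]
    P=np.stack([(u-K[0,2])/K[0,0]*d,(v-K[1,2])/K[1,1]*d,d],-1)
    return P@T[:3,:3].T+T[:3,3]
def ray(z,u,v,h):
    K=z["K"];T=z["T"]; r=T[:3,:3]@[(u-K[0,2])/K[0,0],(v-K[1,2])/K[1,1],1]
    return T[:3,3]+r*(h-T[2,3])/r[2]
E
python3 - <<'E'
from h import *
z=np.load("top0.npz"); W=world(z); p=z["p"]
def rect(m,name):
    n,l,st,_=cv2.connectedComponentsWithStats(m.astype(np.uint8))
    k=1+np.argmax(st[1:,4]); q=W[l==k][:,:2].astype(np.float32)
    r=cv2.minAreaRect(q); print(name,len(q),np.round(r[0],1),np.round(r[1],1),round(r[2],2),'z',np.median(W[l==k][:,2]).round(1)); print(np.round(cv2.boxPoints(r),1).tolist())
u=np.mgrid[:480,:640][1]; v=np.mgrid[:480,:640][0]
H=W[...,2]
reg=(u>235)&(u<368)
rect(reg&(v>125)&(v<225)&(H>85),"platform")
rect(reg&(v>225)&(v<318)&(H>80),"shelf")
rect(reg&(v>225)&(v<318)&(H>109.5),"tray")
rect(reg&(v>225)&(v<318)&(H>150),"rack")
def big(n,x0,x1,y0,y1,s): cv2.imwrite(n,cv2.resize(p[y0:y1,x0:x1,::-1],None,fx=s,fy=s,interpolation=cv2.INTER_CUBIC))
big("pics/c1.png",240,370,125,225,6); big("pics/c2.png",250,365,230,315,6)
E
```

```text
platform 8691 [660.5  17.1] [362.5 265.5] 2.78 z 95.7
[[473.1000061035156, 141.0], [485.8999938964844, -124.19999694824219], [848.0, -106.69999694824219], [835.0999755859375, 158.5]]
shelf 5932 [487.   14.8] [165. 215.] 2.87 z 110.1
[[399.20001220703125, 118.0999984741211], [410.0, -96.69999694824219], [574.7999877929688, -88.4000015258789], [564.0, 126.30000305175781]]
tray 2893 [484.5  14. ] [150.  170.1] 3.13 z 160.3
[[405.0, 94.80000305175781], [414.29998779296875, -75.0999984741211], [564.0999755859375, -66.80000305175781], [554.7999877929688, 103.0]]
rack 1483 [515.1  15.6] [ 71.9 149.7] 2.82 z 164.2
[[475.5, 88.5999984741211], [482.8999938964844, -60.900001525878906], [554.7000122070312, -57.400001525878906], [547.2999877929688, 92.0999984741211]]
```

View pics/c1.png

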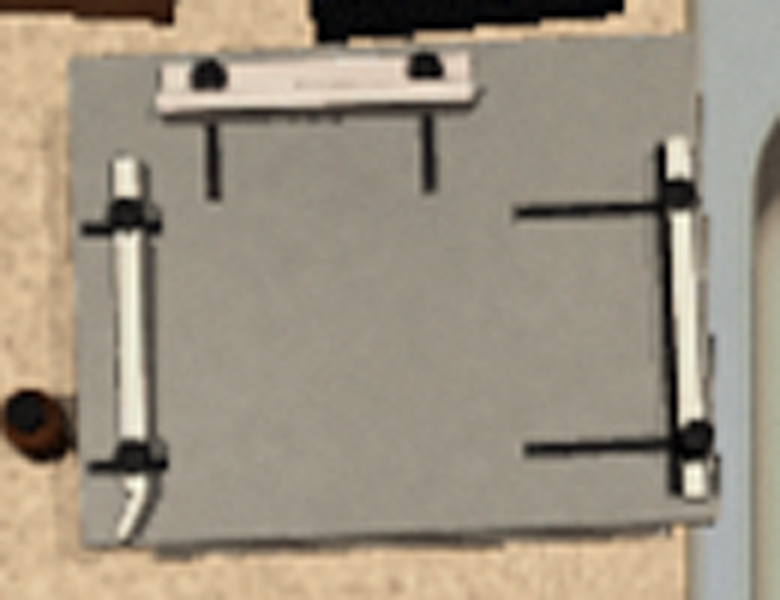

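View pics/c2.png

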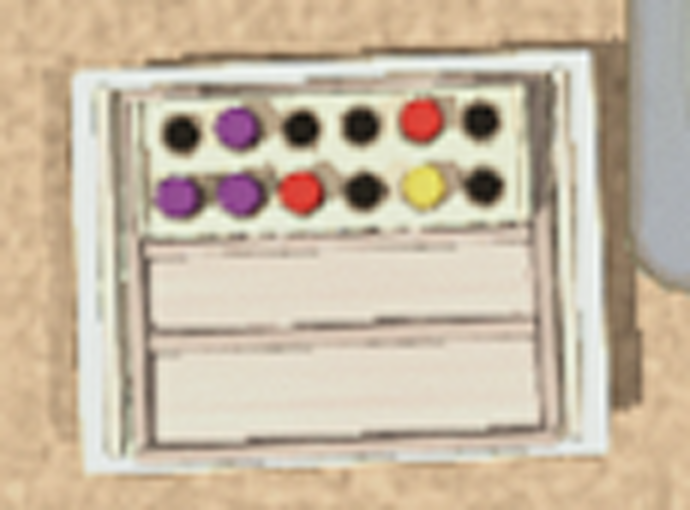

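The shelf, tray and platform share a yaw of about 2.8°. In crop 1 the loading edge runs (85,547)–(715,520), the stop's near face is at row ~113, the rail's inner face at column ~150, and the post top is at (692,437). In crop 2 the rack sits ahead of the rib (row ~335) and the well behind it is free.

Run:
```python
from h import *
z=np.load("top0.npz"); W=world(z)
f=lambda x,y,h: ray(z,240+(x+.5)/6-.5,125+(y+.5)/6-.5,h)[:2]
g=lambda x,y,h: ray(z,250+(x+.5)/6-.5,230+(y+.5)/6-.5,h)[:2]
C={'PL':f(85,547,95),'PR':f(715,521,95),'FL':f(70,60,95),'FR':f(697,37,95)}
ang=[np.degrees(np.arctan2(*(C['FL']-C['PL'])[::-1])),np.degrees(np.arctan2(*(C['FR']-C['PR'])[::-1])),np.degrees(np.arctan2(*(C['PL']-C['PR'])[::-1]))-90]
print({k:v.round(1) for k,v in C.items()},np.round(ang,2))
for a in [np.radians(2.8)]:
    R=np.array([[np.cos(a),-np.sin(a)],[np.sin(a),np.cos(a)]])
    c0=np.mean([R.T@C[k] for k in C],0)  # centre = (21.5,-27.5) in shaker
    o=R@(c0-[21.5,-27.5]); S=lambda p:(R.T@(np.asarray(p)-o)).round(1)
    print('shaker origin',o.round(1),{k:S(C[k]) for k in C})
    print('stop face bottom',S(f(160,115,95)),S(f(475,108,95)),'top',S(f(160,95,117)),S(f(470,85,117)))
    print('rail inner',S(f(143,200,112)),S(f(148,440,112)),'outer',S(f(113,200,112)))
    print('clamp inner top',S(f(668,200,113)),S(f(680,480,113)),'outer',S(f(693,200,113)),'post',S(f(692,437,145)),'far knob',S(f(678,193,122)))
    print('shelf ctr',S([487,14.8]),'tray ctr',S([484.5,14.0]))
    print('tray TL,TR,BL,BR',[S(g(x,y,122)) for x,y in((110,95),(556,75),(135,460),(562,438))],'rib',S(g(345,325,122)),S(g(345,345,122)),'rearrim front',S(g(345,437,122)))
    for n,x in(('well',[-42,0]),): print(n,'world for tray origin', (np.array([484.5,14.])+R@x).round(1))
```

```text
{'PL': array([628.2, 145.2]), 'PR': array([ 641.4, -114.6]), 'FL': array([833.7, 155.8]), 'FR': array([ 846.2, -106.8])} [2.97 2.18 2.92]
shaker origin [714.6  46.3] {'PL': array([-81.4, 103. ]), 'PR': array([ -80.9, -157.2]), 'FL': array([124.3, 103.6]), 'FR': array([ 124. , -159.4])}
stop face bottom [99.3 66.6] [ 97.2 -65.1] top [100.9  64. ] [100.1 -63.1]
rail inner [58.7 72.8] [-41.   73.7] outer [59.2 85.1]
clamp inner top [  50.  -142.4] [ -66.1 -142. ] outer [  49.6 -152.7] post [ -54.3 -144.7] far knob [  50.3 -145.8]
shelf ctr [-228.8  -20.3] tray ctr [-231.4  -21. ]
tray TL,TR,BL,BR [array([-158.4,   67.2]), array([-157.5, -111.3]), array([-303.3,   61.7]), array([-301.5, -107.3])] rib [-253.6  -23.2] [-261.5  -22.9] rearrim front [-297.6  -21.5]
well world for tray origin [442.6  11.9]
```

Emit:
move_arm([
  [0, 0, 0.035, 0.026, -0.031, -0.006, 0.06],
  [0, 0, 0.07, 0.052, -0.062, -0.012, 0.06],
  [0, 0, 0.105, 0.078, -0.093, -0.018, 0.06],
  [0, 0, 0.14, 0.104, -0.124, -0.024, 0.06],
  [0, 0, 0.175, 0.13, -0.155, -0.03, 0.06],
  [0, 0, 0.21, 0.156, -0.186, -0.036, 0.06],
  [0, 0, 0.245, 0.182, -0.217, -0.042, 0.06],
  [0, 0, 0.277, 0.208, -0.248, -0.045, 0.06],
])

```text
clock: 1.1
eef_pos: [318.0, -289.3, 255.6]
tcp_rot: [3.141, -0.0, 0.047]
contact_force: [-0.5, -0.4, -0.1]
opening: 0.704
grasp_force: 0.0
```

Emit:
move_arm([
  [0, 0, 0, 0.0164, -0.037, 0, 0.06],
  [0, 0, 0, 0.0328, -0.074, 0, 0.06],
  [0, 0, 0, 0.049, -0.111, 0, 0.06],
  [0, 0, 0, 0.0656, -0.148, 0, 0.06],
  [0, 0, 0, 0.082, -0.185, 0, 0.06],
  [0, 0, 0, 0.0984, -0.222, 0, 0.06],
  [0, 0, 0, 0.1148, -0.259, 0, 0.06],
  [0, 0, 0, 0.1306, -0.295, 0, 0.06],
])

```text
clock: 2.1
eef_pos: [433.9, 11.8, 255.3]
tcp_rot: [3.142, 0.0, 0.049]
contact_force: [0.0, -0.1, -1.1]
opening: 0.7
grasp_force: 0.0
```

Emit:
move_arm([
  [0, 0, 0, 0, 0, 0, 0.06],
  [0, 0, 0, 0, 0, 0.02, 0.06],
  [0, 0, 0, 0, 0, 0.05, 0.06],
  [0, 0, 0, 0, 0, 0.08, 0.06],
  [0, 0, 0, 0, 0, 0.1, 0.06],
  [0, 0, 0, 0, 0, 0.11, 0.06],
  [0, 0, 0, 0, 0, 0.115, 0.06],
  [0, 0, 0, 0, 0, 0.115, 0.06],
])

```text
clock: 3.1
eef_pos: [433.9, 10.2, 140.7]
tcp_rot: [3.142, -0.0, 0.049]
contact_force: [-0.6, 0.1, 0.3]
opening: 0.701
grasp_force: 0.0
```

Run:
```python
from h import *
from rig import sensors, grab_frame, camera_params
s=sensors.sense(); print({k:np.round(s[k],3).tolist() for k in("eef_pos","tcp_rot","contact_force","opening")})
p,d=grab_frame("wrist"); c=camera_params("wrist"); np.savez("w1.npz",p=p,d=d,K=c["camera_matrix"],T=c["world_from_camera"])
q,_=grab_frame("side")
cv2.imwrite("pics/m1.png",np.vstack([cv2.resize(p,(400,300)),cv2.resize(q[130:310,200:440],(400,300))])[:,:,::-1])
```

```text
{'eef_pos': [433.921, 10.24, 140.726], 'tcp_rot': [3.142, -0.0, 0.049], 'contact_force': [-0.638, 0.067, 0.313], 'opening': 0.701}
```

View pics/m1.png

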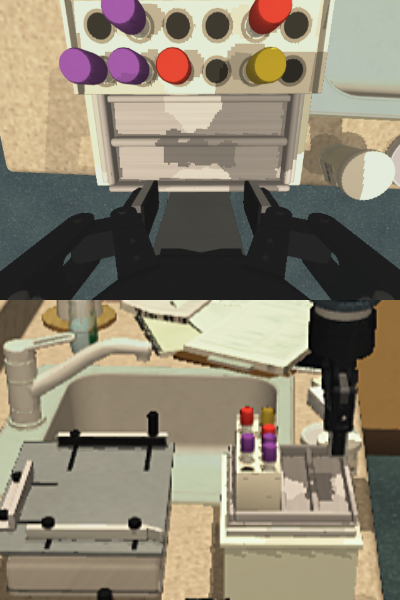

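The wrist view shows the rib at row ~143, the rear rim at ~187, and the two fingertips at about (145,185) and (255,185), still above the tray. The side view shows the fingers over the well. I'll check the rib and rim against depth.

Run:
```python
from h import *
z=np.load("w1.npz"); W=world(z)
for v in range(140,330,4):
    print(v,W[v,310].round(1), W[v,330].round(1)) if v>200 else None
```

```text
204 [469.1  18.3 108.1] [469.9   6.9 109.1]
208 [466.9  18.2 108.4] [467.4   6.7 108. ]
212 [464.6  18.1 108.5] [465.2   6.6 108.9]
216 [462.2  18.1 108.3] [462.6   6.4 107.5]
220 [461.8  17.7 117.6] [462.7   6.7 119.5]
224 [460.3  17.6 121.1] [461.1   6.7 122.4]
228 [458.3  17.5 122. ] [458.9   6.6 122.3]
232 [455.9  17.4 121.3] [456.6   6.5 122.2]
236 [450.2  17.6 108.5] [450.7   5.8 108.2]
240 [447.7  17.5 108.2] [448.3   5.6 108.3]
244 [445.   17.4 107.6] [445.9   5.5 108.6]
248 [443.1  17.2 109.4] [443.4   5.4 108.4]
252 [440.5  17.1 109. ] [441.2   5.3 109.5]
256 [437.7  17.1 108. ] [438.4   5.1 108.4]
260 [435.4  16.9 108.9] [435.9   4.9 108.4]
264 [432.5  16.9 107.8] [433.7   4.8 109.4]
268 [429.7  16.8 107. ] [430.6   4.6 108. ]
272 [427.7  16.6 108.6] [428.3   4.5 108.6]
276 [424.9  16.5 108.3] [425.6   4.4 108.4]
280 [422.2  16.4 107.9] [423.1   4.2 108.8]
284 [419.6  16.3 108. ] [420.4   4.1 108.4]
288 [417.3  16.2 108.8] [417.1   3.8 107. ]
292 [416.6  16.  113.3] [417.9   4.1 114.9]
296 [417.1  15.8 120. ] [417.4   4.2 119.4]
300 [415.6  15.7 122.3] [415.8   4.1 121.5]
304 [412.9  15.6 122. ] [414.1   4.1 123.3]
308 [ 108.4   22.2 -481.1] [ 110.   -28.1 -482.9]
312 [ 108.7   21.5 -459.1] [ 108.2  -27.7 -464.7]
316 [ 109.6   20.8 -436.8] [ 109.5  -27.1 -441.6]
320 [ 108.7   20.2 -419.2] [ 107.7  -26.8 -425.2]
324 [ 110.    19.6 -398.2] [ 110.5  -26.  -401.4]
328 [ 108.3   19.1 -383.4] [ 108.9  -25.7 -386.2]
```

Emit:
move_arm([
  [0, 0, 0, 0.001, -0.003, 0.012, 0.06],
  [0, 0, 0, 0.002, -0.003, 0.022, 0.06],
  [0, 0, 0, 0.002, -0.003, 0.028, 0.06],
  [0, 0, 0, 0.002, -0.003, 0.03, 0.06],
  [0, 0, 0, 0.002, -0.003, 0.031, 0.06],
  [0, 0, 0, 0.002, -0.003, 0.032, 0.06],
  [0, 0, 0, 0.002, -0.003, 0.032, 0.06],
])

```text
clock: 4.08
eef_pos: [435.7, 13.5, 108.6]
tcp_rot: [3.142, -0.0, 0.049]
contact_force: [0.7, -0.3, 0.2]
opening: 0.706
grasp_force: 0.0
```

Emit:
move_arm([
  [0, 0, 0, 0, 0, 0.0005, 0.06],
  [0, 0, 0, 0, 0, 0.001, 0.06],
  [0, 0, 0, 0, 0, 0.0015, 0.06],
  [0, 0, 0, 0, 0, 0.002, 0.06],
])

```text
clock: 4.58
eef_pos: [435.6, 13.5, 106.5]
tcp_rot: [-3.142, -0.0, 0.049]
contact_force: [0.1, 0.3, 0.2]
opening: 0.697
grasp_force: 0.0
```

Emit:
move_arm([
  [0, 0, 0, 0, 0, 0.0005, 0.06],
  [0, 0, 0, 0, 0, 0.001, 0.06],
  [0, 0, 0, 0, 0, 0.0015, 0.06],
  [0, 0, 0, 0, 0, 0.0015, 0.06],
])

```text
clock: 5.08
eef_pos: [435.6, 13.5, 105.0]
tcp_rot: [3.142, 0.0, 0.049]
contact_force: [-0.9, 0.1, 1.0]
opening: 0.698
grasp_force: 0.0
```

Emit:
move_arm([
  [0, 0, 0, 0, 0, 0.0003, 0.06],
  [0, 0, 0, 0, 0, 0.0006, 0.06],
  [0, 0, 0, 0, 0, 0.0006, 0.06],
])

```text
clock: 5.45
eef_pos: [435.6, 13.5, 104.4]
tcp_rot: [-3.142, -0.0, 0.049]
contact_force: [0.2, 0.8, 0.7]
opening: 0.707
grasp_force: 0.0
```

Emit:
move_arm([
  [0, 0, 0, 0, 0, 0.0003, 0.06],
  [0, 0, 0, 0, 0, 0.0006, 0.06],
  [0, 0, 0, 0, 0, 0.0006, 0.06],
])

```text
clock: 5.82
eef_pos: [435.6, 13.5, 103.7]
tcp_rot: [-3.142, 0.0, 0.049]
contact_force: [0.3, -0.1, 0.1]
opening: 0.702
grasp_force: 0.0
```

Emit:
move_arm([
  [0, 0, 0, 0, 0, 0.0004, 0.06],
  [0, 0, 0, 0, 0, 0.0008, 0.06],
  [0, 0, 0, 0, 0, 0.0008, 0.06],
])

```text
clock: 6.2
eef_pos: [435.6, 13.5, 103.0]
tcp_rot: [3.142, 0.0, 0.049]
contact_force: [-0.2, -0.6, 0.8]
opening: 0.702
grasp_force: 0.0
```

Emit:
move_arm([
  [0, 0, 0, 0, 0, 0.0004, 0.06],
  [0, 0, 0, 0, 0, 0.0008, 0.06],
  [0, 0, 0, 0, 0, 0.0008, 0.06],
])

```text
clock: 6.58
eef_pos: [435.6, 13.5, 102.1]
tcp_rot: [-3.142, 0.0, 0.049]
contact_force: [-0.1, 0.9, 0.4]
opening: 0.702
grasp_force: 0.0
```

Emit:
move_arm([
  [0, 0, 0, 0, 0, 0.0004, 0.06],
  [0, 0, 0, 0, 0, 0.0008, 0.06],
  [0, 0, 0, 0, 0, 0.0008, 0.06],
])

```text
clock: 6.95
eef_pos: [435.6, 13.5, 101.3]
tcp_rot: [-3.142, 0.0, 0.049]
contact_force: [-0.9, 0.2, 0.0]
opening: 0.704
grasp_force: 0.0
```

Emit:
move_arm([
  [0, 0, 0, 0, 0, 0.0004, 0.06],
  [0, 0, 0, 0, 0, 0.0008, 0.06],
  [0, 0, 0, 0, 0, 0.0008, 0.06],
])

```text
clock: 7.32
eef_pos: [435.6, 13.5, 100.5]
tcp_rot: [-3.142, 0.0, 0.049]
contact_force: [0.1, -1.0, -0.6]
opening: 0.705
grasp_force: 0.0
```

Emit:
move_arm([
  [0, 0, 0, 0, 0, 0.0004, 0.06],
  [0, 0, 0, 0, 0, 0.0008, 0.06],
  [0, 0, 0, 0, 0, 0.0008, 0.06],
])

```text
clock: 7.7
eef_pos: [435.6, 13.5, 99.8]
tcp_rot: [3.142, 0.0, 0.049]
contact_force: [-0.6, -0.6, -0.1]
opening: 0.704
grasp_force: 0.0
```

Emit:
move_arm([
  [0, 0, 0, 0, 0, 0.0003, 0.06],
  [0, 0, 0, 0, 0, 0.0006, 0.06],
  [0, 0, 0, 0, 0, 0.0006, 0.06],
])

```text
clock: 8.07
eef_pos: [435.6, 13.5, 99.1]
tcp_rot: [3.142, 0.0, 0.049]
contact_force: [-0.8, 0.7, -1.0]
opening: 0.704
grasp_force: 0.0
```

Emit:
move_arm([
  [0, 0, 0, 0, 0, 0.0004, 0.06],
  [0, 0, 0, 0, 0, 0.0008, 0.06],
  [0, 0, 0, 0, 0, 0.0008, 0.06],
])

```text
clock: 8.45
eef_pos: [435.6, 13.5, 98.3]
tcp_rot: [-3.142, 0.0, 0.049]
contact_force: [-0.4, -0.6, -0.1]
opening: 0.702
grasp_force: 0.0
```

Emit:
move_arm([
  [0, 0, 0, 0, 0, 0.0003, 0.06],
  [0, 0, 0, 0, 0, 0.0006, 0.06],
  [0, 0, 0, 0, 0, 0.0006, 0.06],
])

```text
clock: 8.82
eef_pos: [435.6, 13.5, 97.8]
tcp_rot: [3.142, 0.0, 0.049]
contact_force: [-0.9, -0.2, -0.0]
opening: 0.703
grasp_force: 0.0
```

Emit:
move_arm([
  [0, 0, 0, 0, 0, 0.0004, 0.06],
  [0, 0, 0, 0, 0, 0.0008, 0.06],
  [0, 0, 0, 0, 0, 0.0008, 0.06],
])

```text
clock: 9.2
eef_pos: [435.6, 13.5, 97.0]
tcp_rot: [3.142, 0.0, 0.049]
contact_force: [0.2, -0.3, -0.3]
opening: 0.702
grasp_force: 0.0
```

Emit:
move_arm([
  [0, 0, 0, 0, 0, 0.0003, 0.06],
  [0, 0, 0, 0, 0, 0.0006, 0.06],
  [0, 0, 0, 0, 0, 0.0006, 0.06],
])

```text
clock: 9.57
eef_pos: [435.6, 13.5, 96.4]
tcp_rot: [3.142, 0.0, 0.049]
contact_force: [0.0, -0.3, -1.0]
opening: 0.7
grasp_force: 0.0
```

Emit:
move_arm([
  [0, 0, 0, 0, 0, 0.0004, 0.06],
  [0, 0, 0, 0, 0, 0.0008, 0.06],
  [0, 0, 0, 0, 0, 0.0008, 0.06],
])

```text
clock: 9.95
eef_pos: [435.6, 13.5, 95.5]
tcp_rot: [3.142, 0.0, 0.049]
contact_force: [1.1, 0.7, -0.1]
opening: 0.7
grasp_force: 0.0
```

Run:
```python
from h import *
from rig import grab_frame
p,d=grab_frame("wrist"); q,_=grab_frame("side")
cv2.imwrite("pics/m2.png",np.hstack([cv2.resize(p[160:400,150:490],(450,318)),cv2.resize(q[195:275,325:425],(350,318),interpolation=cv2.INTER_CUBIC)])[:,:,::-1])
```

```text
(no output)
```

View pics/m2.png

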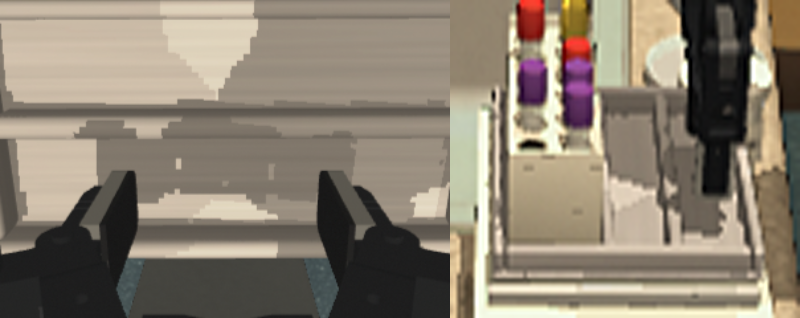

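The wrist view shows both fingertips between the rib (rows 105–138) and the rear rim (rows 225–255). In the side view the tip (715,192) is still slightly above its shadow on the floor, so I'll go further down.

Emit:
move_arm([
  [0, 0, 0, 0, 0, 0.0004, 0.06],
  [0, 0, 0, 0, 0, 0.0008, 0.06],
  [0, 0, 0, 0, 0, 0.0008, 0.06],
])

```text
clock: 10.42
eef_pos: [435.6, 13.5, 94.8]
tcp_rot: [-3.142, 0.0, 0.049]
contact_force: [0.1, -0.7, -0.9]
opening: 0.706
grasp_force: 0.0
```

Emit:
move_arm([
  [0, 0, 0, 0, 0, 0.0003, 0.06],
  [0, 0, 0, 0, 0, 0.0006, 0.06],
  [0, 0, 0, 0, 0, 0.0006, 0.06],
])

```text
clock: 10.8
eef_pos: [435.6, 13.5, 94.2]
tcp_rot: [3.142, -0.0, 0.049]
contact_force: [0.0, -0.0, 0.0]
opening: 0.703
grasp_force: 0.0
```

Run:
```python
from h import *
from rig import grab_frame,camera_params
for n in("side","wrist"):
    p,d=grab_frame(n); c=camera_params(n); z=dict(p=p,d=d,K=c["camera_matrix"],T=c["world_from_camera"]); W=world(z)
    m=(p.sum(-1)<150)&(abs(W[...,0]-435.6)<16)&(abs(W[...,1]-13.5)<60)&(W[...,2]>95)&(W[...,2]<150)
    q=W[m]; i=np.argsort(q[:,2])[:12]; print(n,len(q)); print(q[i].round(1).tolist())
```

```text
side 108
[[447.0, -15.1, 121.6], [447.0, -18.7, 122.0], [444.9, -18.7, 122.1], [445.1, -13.3, 122.7], [447.1, -18.4, 124.5], [449.3, -15.7, 126.0], [429.2, 56.1, 126.1], [445.2, -15.1, 126.4], [439.1, 58.8, 127.3], [431.3, 58.7, 127.5], [435.3, 59.6, 127.9], [437.2, 59.8, 128.0]]
wrist 2574
[[431.8, 43.2, 120.4], [434.9, -16.9, 120.6], [441.2, -16.7, 120.6], [444.1, -16.4, 120.8], [437.8, 43.5, 120.8], [440.3, -16.8, 120.9], [434.2, -17.0, 121.0], [442.7, -16.5, 121.0], [432.3, -17.1, 121.1], [443.3, -16.4, 121.2], [430.9, -17.3, 121.2], [434.7, 43.4, 121.4]]
```

Run:
```python
from h import *
from rig import grab_frame,camera_params
for n in("side","wrist"):
    p,d=grab_frame(n); c=camera_params(n); z=dict(p=p,d=d,K=c["camera_matrix"],T=c["world_from_camera"]); W=world(z)
    for y0,y1 in((38,62),(-32,-12)):
        m=(abs(W[...,0]-435.6)<15)&(W[...,1]>y0)&(W[...,1]<y1)
        print(n,y0,np.histogram(W[m][:,2],bins=np.arange(104,136,2)))
        mm=m&(W[...,2]>111)&(W[...,2]<121); print(np.c_[W[mm].round(0),p[mm]][:8].tolist())
```

```text
side 38 (array([50, 30,  3,  0,  0,  1,  3,  7, 11,  2,  9,  6,  7, 13,  6]), array([104, 106, 108, 110, 112, 114, 116, 118, 120, 122, 124, 126, 128,
       130, 132, 134]))
[[442.0, 50.0, 120.0, 104.0, 98.0, 86.0], [438.0, 48.0, 119.0, 92.0, 86.0, 75.0], [437.0, 51.0, 121.0, 92.0, 87.0, 76.0], [435.0, 51.0, 121.0, 90.0, 85.0, 74.0], [433.0, 50.0, 120.0, 89.0, 84.0, 73.0], [431.0, 51.0, 121.0, 97.0, 91.0, 80.0], [429.0, 51.0, 121.0, 93.0, 88.0, 76.0], [425.0, 50.0, 121.0, 178.0, 163.0, 144.0]]
side -32 (array([14,  5,  0,  0,  0,  0,  0,  1,  3,  2,  2,  3,  4,  2,  3]), array([104, 106, 108, 110, 112, 114, 116, 118, 120, 122, 124, 126, 128,
       130, 132, 134]))
[[445.0, -18.0, 120.0, 5.0, 6.0, 6.0], [447.0, -13.0, 120.0, 84.0, 75.0, 67.0], [445.0, -16.0, 119.0, 56.0, 51.0, 44.0]]
wrist 38 (array([   1,  693, 1137,    2,    0,    0,    0,    2,   24,   55,   71,
         92,  105,  114,  117]), array([104, 106, 108, 110, 112, 114, 116, 118, 120, 122, 124, 126, 128,
       130, 132, 134]))
[[440.0, 44.0, 121.0, 66.0, 62.0, 57.0], [440.0, 44.0, 121.0, 54.0, 51.0, 46.0], [439.0, 44.0, 120.0, 55.0, 51.0, 47.0], [438.0, 44.0, 121.0, 50.0, 47.0, 43.0], [434.0, 43.0, 120.0, 82.0, 77.0, 69.0], [434.0, 43.0, 120.0, 66.0, 62.0, 57.0], [432.0, 43.0, 121.0, 54.0, 50.0, 46.0], [427.0, 43.0, 121.0, 129.0, 120.0, 108.0]]
wrist -32 (array([  0, 537, 999,   0,   0,   0,   0,   3,  23,  49,  82,  94,  99,
       117, 113]), array([104, 106, 108, 110, 112, 114, 116, 118, 120, 122, 124, 126, 128,
       130, 132, 134]))
[[443.0, -16.0, 121.0, 26.0, 26.0, 24.0], [438.0, -17.0, 121.0, 72.0, 68.0, 61.0], [437.0, -17.0, 120.0, 66.0, 63.0, 56.0], [437.0, -17.0, 121.0, 54.0, 52.0, 48.0], [436.0, -17.0, 120.0, 54.0, 51.0, 47.0], [436.0, -17.0, 120.0, 55.0, 51.0, 48.0], [435.0, -17.0, 121.0, 24.0, 24.0, 24.0], [434.0, -17.0, 120.0, 24.0, 25.0, 24.0]]
```

Depth shows the fingertips at z ≈ 120, about 26 mm above the reported TCP at this opening, so they are still 12 mm above the floor.

Emit:
move_arm([
  [0, 0, 0, 0, 0, 0.003, 0.06],
  [0, 0, 0, 0, 0, 0.006, 0.06],
  [0, 0, 0, 0, 0, 0.0075, 0.06],
  [0, 0, 0, 0, 0, 0.0085, 0.06],
  [0, 0, 0, 0, 0, 0.0085, 0.06],
])

```text
clock: 11.62
eef_pos: [435.6, 13.5, 85.6]
tcp_rot: [-3.142, 0.0, 0.049]
contact_force: [0.3, -0.1, -0.5]
opening: 0.703
grasp_force: 0.0
```

Emit:
move_arm([
  [0, 0, 0, 0, 0, 0.0005, 0.06],
  [0, 0, 0, 0, 0, 0.001, 0.06],
  [0, 0, 0, 0, 0, 0.001, 0.06],
])

```text
clock: 12.0
eef_pos: [435.6, 13.5, 84.7]
tcp_rot: [3.142, 0.0, 0.049]
contact_force: [-0.2, 0.1, -0.4]
opening: 0.707
grasp_force: 0.0
```

Emit:
move_arm([
  [0, 0, 0, 0, 0, 0.0005, 0.06],
  [0, 0, 0, 0, 0, 0.001, 0.06],
  [0, 0, 0, 0, 0, 0.001, 0.06],
])

```text
clock: 12.38
eef_pos: [435.6, 13.5, 83.6]
tcp_rot: [-3.142, 0.0, 0.049]
contact_force: [0.2, -0.3, 0.3]
opening: 0.7
grasp_force: 0.0
```

Emit:
move_arm([
  [0, 0, 0, 0, 0, 0.0005, 0.06],
  [0, 0, 0, 0, 0, 0.001, 0.06],
  [0, 0, 0, 0, 0, 0.001, 0.06],
])

```text
clock: 12.75
eef_pos: [435.6, 13.5, 82.7]
tcp_rot: [3.142, 0.0, 0.049]
contact_force: [-0.3, 0.2, 0.3]
opening: 0.704
grasp_force: 0.0
```

Emit:
move_arm([
  [0, 0, 0, 0, 0, 0.0005, 0.06],
  [0, 0, 0, 0, 0, 0.0007, 0.06],
  [0, 0, 0, 0, 0, 0.0007, 0.06],
])

```text
clock: 13.12
eef_pos: [435.7, 13.5, 82.1]
tcp_rot: [3.142, -0.0, 0.049]
contact_force: [-1.5, -0.5, 3.8]
opening: 0.702
grasp_force: 2.0
```

```bash
cat > tip.py <<'E'
from h import *
from rig import grab_frame,camera_params,sensors
s=sensors.sense(); e=s["eef_pos"]
p,d=grab_frame("wrist"); c=camera_params("wrist"); z=dict(p=p,d=d,K=c["camera_matrix"],T=c["world_from_camera"]); W=world(z)
print(np.round(e,1),np.round(s["contact_force"],2))
for y0,y1 in((25,55),(-55,-25)):
    m=(abs(W[...,0]-e[0])<15)&(W[...,1]-e[1]>y0)&(W[...,1]-e[1]<y1)
    print(y0,np.histogram(W[m][:,2],bins=np.arange(104,130,1))[0])
E
python3 tip.py
```

```text
[435.7  13.5  82.1] [-1.46 -0.46  3.8 ]
25 [   0    0   61  752 1118  154   20   25   41   38   42   49   54   57
   55   47   66   67   57   61   66   69   70   69   69]
-55 [   0    0   32  728 1147  159   28   21   44   28   44   61   49   55
   53   62   48   67   59   64   67   58   79   66   74]
```

Emit:
move_arm([
  [0, 0, 0, 0.0015, 0, 0, 0.06],
  [0, 0, 0, 0.003, 0, 0, 0.06],
  [0, 0, 0, 0.0045, 0, 0, 0.06],
  [0, 0, 0, 0.006, 0, 0, 0.06],
  [0, 0, 0, 0.0075, 0, 0, 0.06],
  [0, 0, 0, 0.009, 0, 0, 0.06],
])

```text
clock: 13.92
eef_pos: [444.3, 14.0, 82.1]
tcp_rot: [-3.142, 0.001, 0.049]
contact_force: [-2.2, 0.4, 6.1]
opening: 0.705
grasp_force: 3.2
```

Emit:
move_arm([
  [0, 0, 0, 0.002, 0, 0, 0.06],
  [0, 0, 0, 0.004, 0, 0, 0.06],
  [0, 0, 0, 0.006, 0, 0, 0.06],
  [0, 0, 0, 0.008, 0, 0, 0.06],
])

```text
clock: 14.42
eef_pos: [452.4, 14.3, 82.1]
tcp_rot: [-3.142, 0.001, 0.049]
contact_force: [-3.2, -0.2, 6.2]
opening: 0.702
grasp_force: 3.2
```

```bash
cat >> tip.py <<'E'
col=W[:,int(z["K"][0,2])]
prev=None
for v in range(120,400):
    if abs(col[v,2]-122)<2.5 and col[v,0]>e[0]-40:
        if prev is None or v-prev>2: print('rim/rib starts',col[v].round(1))
        prev=v; last=v
    elif prev==v-1: print('   ends',col[v-1].round(1))
E
python3 tip.py
```

```text
[452.4  14.3  82.1] [-3.16 -0.23  6.2 ]
25 [   0    0   43  734 1132  180   27   30   27   43   42   59   49   43
   60   60   59   61   56   68   81   52   64   69   78]
-55 [   0    0   43  664 1147  164   25   29   33   41   43   57   46   53
   51   71   46   59   66   61   67   61   71   69   73]
rim/rib starts [479.4  15.6 120.5]
   ends [472.6  15.3 121.9]
rim/rib starts [434.5  13.4 119.7]
   ends [434.5  13.4 119.7]
   ends [427.9  13.  120.8]
```

Emit:
move_arm([
  [0, 0, 0, 0, 0, -0.003, 0.06],
  [0, 0, 0, 0.003, 0, -0.003, 0.06],
  [0, 0, 0, 0.006, 0, -0.003, 0.06],
  [0, 0, 0, 0.008, 0, -0.003, 0.06],
  [0, 0, 0, 0.0095, 0, -0.003, 0.06],
  [0, 0, 0, 0.011, 0, -0.003, 0.06],
])

```text
clock: 15.22
eef_pos: [463.3, 14.9, 84.8]
tcp_rot: [-3.142, 0.001, 0.049]
contact_force: [-0.7, 0.2, -1.2]
opening: 0.703
grasp_force: 0.6
```

Emit:
move_arm([
  [0, 0, 0, 0, 0, 0.001, 0.06],
  [0, 0, 0, 0, 0, 0.002, 0.06],
  [0, 0, 0, 0, 0, 0.0026, 0.06],
  [0, 0, 0, 0, 0, 0.0026, 0.06],
])

```text
clock: 15.72
eef_pos: [463.7, 14.9, 82.4]
tcp_rot: [-3.142, -0.0, 0.049]
contact_force: [0.3, 0.2, 0.2]
opening: 0.708
grasp_force: 0.0
```

```bash
python3 tip.py
```

```text
[463.7  14.9  82.4] [0.31 0.15 0.17]
25 [  0   0  14 313 502  81  19  21  20  21  29  33  30  31  41  68 170 550
 522 108  73  57  64  76  69]
-55 [  0   0  18 287 595 106  16  20  19  25  25  31  31  30  44  44 101 239
 152  70  65  68  59  71  69]
rim/rib starts [481.5  15.7 120.2]
   ends [475.1  15.4 122.1]
rim/rib starts [436.4  13.4 119.7]
   ends [431.   13.2 121.2]
```

Emit:
move_arm([
  [0, 0, 0, 0, 0, 0.0003, 0.06],
  [0, 0, 0, 0, 0, 0.0005, 0.06],
  [0, 0, 0, 0, 0, 0.0005, 0.06],
  [0, 0, 0, 0, 0, 0.0005, 0.06],
])

```text
clock: 16.27
eef_pos: [463.7, 14.9, 82.1]
tcp_rot: [3.142, -0.0, 0.049]
contact_force: [-0.7, 0.6, 5.9]
opening: 0.705
grasp_force: 2.8
```

Emit:
move_arm([
  [0, 0, 0, 0.003, 0, -0.00015, 0.06],
  [0, 0, 0, 0.007, 0, -0.00015, 0.06],
  [0, 0, 0, 0.011, 0, -0.00015, 0.06],
  [0, 0, 0, 0.015, 0, -0.00015, 0.06],
  [0, 0, 0, 0.019, 0, -0.00015, 0.06],
  [0, 0, 0, 0.023, 0, -0.00015, 0.06],
  [0, 0, 0, 0.027, 0, -0.00015, 0.06],
  [0, 0, 0, 0.03, 0, -0.00015, 0.06],
])

```text
clock: 17.27
eef_pos: [493.6, 16.4, 82.1]
tcp_rot: [-3.142, 0.0, 0.049]
contact_force: [-3.3, 0.6, 6.2]
opening: 0.7
grasp_force: 3.3
```

Emit:
move_arm([
  [0, 0, 0, 0.003, 0, -0.0002, 0.06],
  [0, 0, 0, 0.006, 0, -0.0002, 0.06],
  [0, 0, 0, 0.009, 0, -0.0002, 0.06],
  [0, 0, 0, 0.012, 0, -0.0002, 0.06],
  [0, 0, 0, 0.015, 0, -0.0002, 0.06],
  [0, 0, 0, 0.018, 0, -0.0002, 0.06],
])

```text
clock: 18.02
eef_pos: [511.7, 17.2, 82.2]
tcp_rot: [-3.142, 0.0, 0.049]
contact_force: [-1.9, -0.1, 2.8]
opening: 0.703
grasp_force: 1.3
```

Emit:
move_arm([
  [0, 0, 0, 0.003, 0, 0.0002, 0.06],
  [0, 0, 0, 0.006, 0, 0.0003, 0.06],
  [0, 0, 0, 0.009, 0, 0.0003, 0.06],
  [0, 0, 0, 0.012, 0, 0.0003, 0.06],
  [0, 0, 0, 0.015, 0, 0.0003, 0.06],
  [0, 0, 0, 0.017, 0, 0.0003, 0.06],
])

```text
clock: 18.77
eef_pos: [528.9, 18.1, 82.2]
tcp_rot: [3.142, -0.0, 0.049]
contact_force: [-2.9, -0.3, 5.5]
opening: 0.702
grasp_force: 3.0
```

```bash
cat > look.py <<'E'
from h import *
from rig import grab_frame,camera_params,sensors
a=np.radians(2.8); R=np.array([[np.cos(a),-np.sin(a)],[np.sin(a),np.cos(a)]]); o=np.array([714.6,46.3])
p,d=grab_frame("top"); c=camera_params("top"); z=dict(p=p,d=d,K=c["camera_matrix"],T=c["world_from_camera"]); W=world(z)
S=(W[...,:2]-o)@R; H=W[...,2]
e=(np.array(sensors.sense()["eef_pos"][:2])-o)@R; print('finger shaker',e.round(1),'est tray ctr',(e[0]+42).round(1))
# tray nose height: rim region ahead of rack
for y in(-90,-60,-20,20,50):
    m=(abs(S[...,1]-y)<5)&(S[...,0]>e[0]+42+60)&(S[...,0]<e[0]+42+95)
    k=m&(abs(H-120)<8); print(y,'nose x',S[...,0][k].max().round(1) if k.any() else None,'z',np.median(H[k]).round(1) if k.any() else None)
E
python3 look.py; python3 tip.py
```

```text
finger shaker [-186.5  -19.1] est tray ctr -144.5
-90 nose x None z None
-60 nose x -72.1 z 120.6
-20 nose x None z None
20 nose x -71.4 z 118.5
50 nose x -73.2 z 122.4
[529.3  18.1  82.2] [-1.46  0.17  4.61]
25 [  0   0  15 267 552  88  22  20  25  19  27  29  33  33  39  77 183 570
 476 106  72  59  66  73  70]
-55 [  0   0  12 256 592 150  17  22  18  25  26  24  38  36  42  47  91 254
 135  71  71  61  61  78  75]
rim/rib starts [547.5  18.9 120.2]
   ends [540.3  18.6 121.1]
rim/rib starts [501.8  16.6 120.1]
   ends [496.2  16.4 121.2]
```

Emit:
move_arm([
  [0, 0, 0, 0.003, 0, 0, 0.06],
  [0, 0, 0, 0.006, 0, 0, 0.06],
  [0, 0, 0, 0.009, 0, 0, 0.06],
  [0, 0, 0, 0.012, 0, 0, 0.06],
  [0, 0, 0, 0.015, 0, 0, 0.06],
])

```text
clock: 19.5
eef_pos: [543.9, 18.8, 82.3]
tcp_rot: [3.142, -0.0, 0.049]
contact_force: [-2.9, -0.7, 6.3]
opening: 0.706
grasp_force: 3.0
```

Emit:
move_arm([
  [0, 0, 0, 0.001, 0, -0.0003, 0.06],
  [0, 0, 0, 0.004, 0, -0.0004, 0.06],
  [0, 0, 0, 0.008, 0, -0.0004, 0.06],
  [0, 0, 0, 0.012, 0, -0.0004, 0.06],
  [0, 0, 0, 0.016, 0, -0.0004, 0.06],
  [0, 0, 0, 0.02, 0, -0.0004, 0.06],
])

```text
clock: 20.25
eef_pos: [563.7, 19.8, 82.2]
tcp_rot: [-3.142, 0.0, 0.049]
contact_force: [-1.5, -0.1, 0.8]
opening: 0.704
grasp_force: 0.8
```

Emit:
move_arm([
  [0, 0, 0, 0.004, 0, -0.0006, 0.06],
  [0, 0, 0, 0.009, 0, -0.001, 0.06],
  [0, 0, 0, 0.014, 0, -0.001, 0.06],
  [0, 0, 0, 0.019, 0, -0.001, 0.06],
  [0, 0, 0, 0.024, 0, -0.001, 0.06],
  [0, 0, 0, 0.029, 0, -0.001, 0.06],
  [0, 0, 0, 0.034, 0, -0.001, 0.06],
  [0, 0, 0, 0.038, 0, -0.001, 0.06],
])

```text
clock: 21.25
eef_pos: [601.8, 21.6, 83.3]
tcp_rot: [3.142, -0.0, 0.049]
contact_force: [-1.2, -0.2, -0.2]
opening: 0.704
grasp_force: 0.6
```

```bash
sed -i 's/^# tray nose.*/for x in (-64,):\n  for y in (20,-20):\n    k=(abs(S[...,1]-y)<8)\&(abs(S[...,0]-(e[0]+42+x+36))<3); print("rib-ish z",np.median(H[k]).round(1))/' look.py; python3 look.py; python3 tip.py
```

```text
finger shaker [-113.3  -19.1] est tray ctr -71.3
rib-ish z 488.1
rib-ish z 488.1
-90 nose x None z None
-60 nose x None z None
-20 nose x None z None
20 nose x None z None
50 nose x None z None
[602.4  21.7  83.5] [-0.11  0.54 -0.35]
25 [  0  29 317 534  66   9  16  29  22  25  26  35  37  46  68 196 601 468
 104  64  56  63  70  72  65]
-55 [  0  18 339 560  86   7  17  20  20  21  19  28  41  29  44  96 251 158
  60  77  63  66  66  51  77]
rim/rib starts [619.   22.4 119.8]
   ends [612.9  22.1 119.6]
rim/rib starts [574.5  20.2 120.2]
   ends [569.9  20.  120.9]
```

Emit:
move_arm([
  [0, 0, 0, 0.004, 0, 0, 0.06],
  [0, 0, 0, 0.009, 0, 0, 0.06],
  [0, 0, 0, 0.014, 0, 0, 0.06],
  [0, 0, 0, 0.019, 0, 0, 0.06],
  [0, 0, 0, 0.024, 0, 0, 0.06],
  [0, 0, 0, 0.029, 0, 0, 0.06],
  [0, 0, 0, 0.034, 0, 0, 0.06],
  [0, 0, 0, 0.038, 0, 0, 0.06],
])

```text
clock: 22.35
eef_pos: [639.7, 23.5, 83.3]
tcp_rot: [3.142, -0.0, 0.049]
contact_force: [-1.1, -0.0, 1.2]
opening: 0.696
grasp_force: 0.7
```

Emit:
move_arm([
  [0, 0, 0, 0.004, 0, 0, 0.06],
  [0, 0, 0, 0.009, 0, 0, 0.06],
  [0, 0, 0, 0.014, 0, 0, 0.06],
  [0, 0, 0, 0.019, 0, 0, 0.06],
  [0, 0, 0, 0.024, 0, 0, 0.06],
  [0, 0, 0, 0.027, 0, 0, 0.06],
  [0, 0, 0, 0.029, 0, 0, 0.06],
  [0, 0, 0, 0.03, 0, 0, 0.06],
])

```text
clock: 23.35
eef_pos: [669.4, 24.9, 83.3]
tcp_rot: [-3.142, 0.0, 0.049]
contact_force: [-1.4, -0.3, 0.5]
opening: 0.694
grasp_force: 0.6
```

Run:
```python
from h import *
from rig import grab_frame,camera_params,sensors
s=sensors.sense(); print(np.round(s["eef_pos"],1),np.round(s["contact_force"],1))
p,d=grab_frame("side"); c=camera_params("side"); np.savez("s3.npz",p=p,d=d,K=c["camera_matrix"],T=c["world_from_camera"])
cv2.imwrite("pics/s3.png",cv2.resize(p[170:320,180:360],(720,600),interpolation=cv2.INTER_CUBIC)[:,:,::-1])
```

```text
[669.4  24.9  83.3] [-1.4 -0.3  0.5]
```

View pics/s3.png

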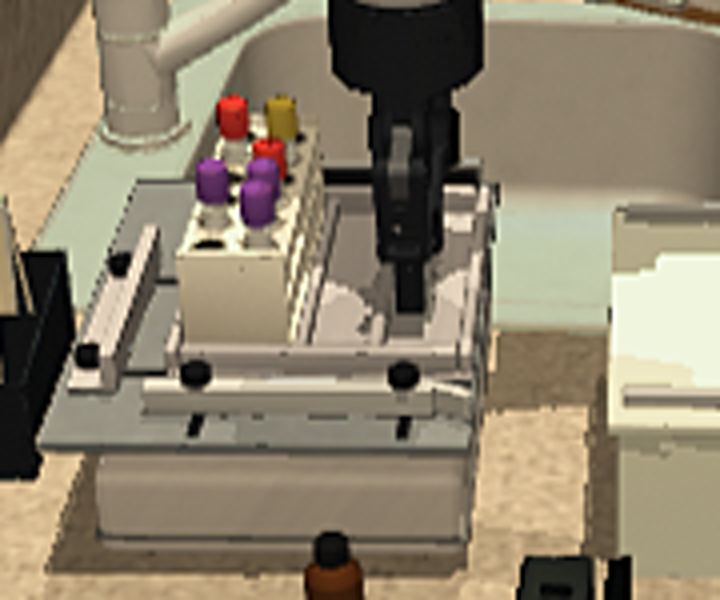

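The side view shows the tray level on the platform. Its nose (172,370) is about 50 px short of the stop (117,385), roughly 24 mm, and it stands clear of the rail.

Emit:
move_arm([
  [0, 0, 0, 0.003, 0, 0, 0.06],
  [0, 0, 0, 0.006, 0, 0, 0.06],
  [0, 0, 0, 0.009, 0, 0, 0.06],
  [0, 0, 0, 0.011, 0, 0, 0.06],
  [0, 0, 0, 0.012, 0, 0, 0.06],
  [0, 0, 0, 0.013, 0, 0, 0.06],
  [0, 0, 0, 0.014, 0, 0, 0.06],
  [0, 0, 0, 0.015, 0, 0, 0.06],
])

```text
clock: 24.4
eef_pos: [684.4, 25.7, 83.3]
tcp_rot: [-3.142, 0.0, 0.049]
contact_force: [-2.1, -0.0, 0.0]
opening: 0.7
grasp_force: 0.5
```

Emit:
move_arm([
  [0, 0, 0, 0.0005, 0, 0, 0.06],
  [0, 0, 0, 0.001, 0, 0, 0.06],
  [0, 0, 0, 0.0015, 0, 0, 0.06],
  [0, 0, 0, 0.002, 0, 0, 0.06],
])

```text
clock: 24.9
eef_pos: [686.4, 25.8, 83.3]
tcp_rot: [-3.142, -0.0, 0.049]
contact_force: [-0.6, 0.1, -1.0]
opening: 0.702
grasp_force: 0.5
```

Emit:
move_arm([
  [0, 0, 0, 0.0005, 0, 0, 0.06],
  [0, 0, 0, 0.001, 0, 0, 0.06],
  [0, 0, 0, 0.0015, 0, 0, 0.06],
])

```text
clock: 25.28
eef_pos: [687.8, 25.8, 83.3]
tcp_rot: [3.142, 0.0, 0.049]
contact_force: [-0.8, -0.5, 0.1]
opening: 0.701
grasp_force: 0.5
```

Emit:
move_arm([
  [0, 0, 0, 0.0004, 0, 0, 0.06],
  [0, 0, 0, 0.0008, 0, 0, 0.06],
  [0, 0, 0, 0.0012, 0, 0, 0.06],
])

```text
clock: 25.65
eef_pos: [689.0, 25.9, 83.3]
tcp_rot: [-3.142, 0.0, 0.049]
contact_force: [-0.5, 0.1, -0.5]
opening: 0.701
grasp_force: 0.5
```

Emit:
move_arm([
  [0, 0, 0, 0.0004, 0, 0, 0.06],
  [0, 0, 0, 0.0008, 0, 0, 0.06],
  [0, 0, 0, 0.0012, 0, 0, 0.06],
])

```text
clock: 26.02
eef_pos: [690.3, 26.0, 83.4]
tcp_rot: [-3.142, -0.0, 0.049]
contact_force: [-0.9, 0.1, -1.5]
opening: 0.704
grasp_force: 0.5
```

Emit:
move_arm([
  [0, 0, 0, 0.0004, 0, 0, 0.06],
  [0, 0, 0, 0.0008, 0, 0, 0.06],
  [0, 0, 0, 0.0012, 0, 0, 0.06],
])

```text
clock: 26.4
eef_pos: [691.4, 26.1, 83.3]
tcp_rot: [-3.142, 0.0, 0.049]
contact_force: [-1.7, -0.5, -0.4]
opening: 0.701
grasp_force: 0.5
```

Emit:
move_arm([
  [0, 0, 0, 0.0004, 0, 0, 0.06],
  [0, 0, 0, 0.0008, 0, 0, 0.06],
  [0, 0, 0, 0.001, 0, 0, 0.06],
])

```text
clock: 26.78
eef_pos: [692.4, 26.1, 83.4]
tcp_rot: [-3.142, -0.0, 0.049]
contact_force: [-0.4, 0.5, -0.7]
opening: 0.701
grasp_force: 0.5
```

Emit:
move_arm([
  [0, 0, 0, 0.0004, 0, 0, 0.06],
  [0, 0, 0, 0.0008, 0, 0, 0.06],
  [0, 0, 0, 0.001, 0, 0, 0.06],
])

```text
clock: 27.15
eef_pos: [693.4, 26.1, 83.3]
tcp_rot: [3.142, 0.0, 0.049]
contact_force: [-1.8, -0.2, -0.4]
opening: 0.701
grasp_force: 0.7
```

Emit:
move_arm([
  [0, 0, 0, 0.0004, 0, 0, 0.06],
  [0, 0, 0, 0.0008, 0, 0, 0.06],
  [0, 0, 0, 0.001, 0, 0, 0.06],
])

```text
clock: 27.52
eef_pos: [693.4, 26.1, 83.3]
tcp_rot: [3.142, 0.002, 0.049]
contact_force: [-7.2, -0.7, 3.7]
opening: 0.702
grasp_force: 3.2
```

Emit:
move_arm([
  [0, 0, 0, -0.001, 0, 0, 0.06],
  [0, 0, 0, -0.003, 0, -0.002, 0.06],
  [0, 0, 0, -0.005, 0, -0.01, 0.06],
  [0, 0, 0, -0.005, 0, -0.035, 0.06],
  [0, 0, 0, -0.005, 0, -0.075, 0.06],
  [0, 0, 0, -0.005, 0, -0.115, 0.06],
  [0, 0, 0, -0.005, 0, -0.155, 0.06],
  [0, 0, 0, -0.005, 0, -0.18, 0.06],
])

```text
clock: 28.52
eef_pos: [690.4, 26.0, 266.7]
tcp_rot: [3.142, -0.004, 0.049]
contact_force: [-0.1, -0.1, -0.8]
opening: 0.706
grasp_force: 0.0
```

Emit:
move_arm([
  [0, 0, 0, -0.003, 0.02, 0, 0.0],
  [0, 0, 0, -0.009, 0.05, 0, 0.0],
  [0, 0, 0, -0.016, 0.085, 0, 0.0],
  [0, 0, 0, -0.022, 0.12, 0, 0.0],
  [0, 0, 0, -0.025, 0.15, 0, 0.0],
  [0, 0, 0, -0.026, 0.163, 0, 0.0],
  [0, 0, 0, -0.026, 0.163, 0.03, 0.0],
  [0, 0, 0, -0.026, 0.163, 0.06, 0.0],
])

```text
clock: 29.52
eef_pos: [671.2, -138.4, 202.3]
tcp_rot: [-3.141, -0.0, 0.048]
contact_force: [-0.3, -0.1, -0.7]
opening: -0.001
grasp_force: 0.0
```

Run:
```python
from h import *
from rig import grab_frame,camera_params,sensors
s=sensors.sense(); e=s["eef_pos"]; print(np.round(e,1),s["tcp_rot"],np.round(s["contact_force"],1),s["opening"])
a=np.radians(2.8); R=np.array([[np.cos(a),-np.sin(a)],[np.sin(a),np.cos(a)]]); o=np.array([714.6,46.3])
for n in("wrist","top"):
    p,d=grab_frame(n); c=camera_params(n); z=dict(p=p,d=d,K=c["camera_matrix"],T=c["world_from_camera"]); W=world(z); np.savez(n+"4.npz",**z)
    S=(W[...,:2]-o)@R;H=W[...,2]
    m=(H>120)&(H<150)&(abs(S[...,0]+54)<25)&(S[...,1]<-120)&(S[...,1]>-165); q=S[m]; print(n,'post',m.sum(), q.min(0).round(1) if len(q) else 0,q.max(0).round(1) if len(q) else 0, np.median(q,0).round(1) if len(q) else 0)
    if n=="wrist":
        m=(abs(W[...,0]-e[0])<20)&(abs(W[...,1]-e[1])<25)&(H>150)&(H<330); print('finger lowest',np.sort(H[m])[:5],'top'); W1=p
    if n=="top":
        t=(abs(H-121)<4)&(S[...,0]>-70)&(S[...,0]<98)&(S[...,1]>-115)&(S[...,1]<72); print('tray rim',S[t].min(0).round(1),S[t].max(0).round(1))
        st=p[120:225,240:370]
cv2.imwrite("pics/m4.png",np.hstack([cv2.resize(W1,(300,300)),cv2.resize(st,(500,404))[:300] if 0 else cv2.resize(st,(371,300),interpolation=cv2.INTER_CUBIC)])[:,:,::-1])
```

```text
[ 671.2 -138.4  202.3] [-3.14140221e+00 -2.14503458e-04  4.83598603e-02] [-0.3 -0.1 -0.7] -0.0006374455249326695
wrist post 456 [ -63. -152.] [ -49.3 -138.8] [ -54.1 -146.2]
finger lowest [220.98833995 220.99676133 221.18327667 221.45332439 221.52469449] top
top post 0 0 0 0
tray rim [ -57.4 -106.1] [96.3 64.6]
```

View pics/m4.png

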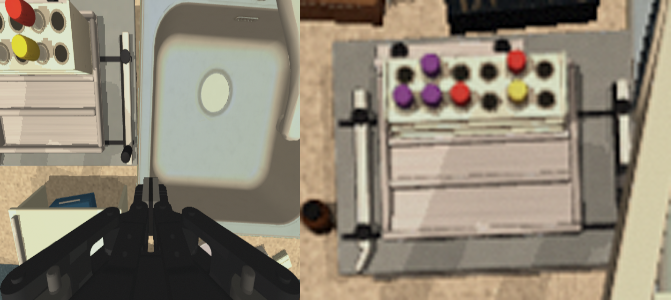

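The wrist view shows the post at about (127,155), left of the shut fingers. The top view shows the tray square against the stop, between the rail and the open clamp. The shut fingertips sit about 18 mm above the reported TCP.

Emit:
move_arm([
  [0, 0, 0, -0.001, 0, 0.02, 0],
  [0, 0, 0, -0.002, 0, 0.045, 0],
  [0, 0, 0, -0.0025, 0, 0.07, 0],
  [0, 0, 0, -0.0025, 0, 0.085, 0],
  [0, 0, 0, -0.0025, 0, 0.093, 0],
  [0, 0, 0, -0.0025, 0, 0.095, 0],
])

```text
clock: 30.38
eef_pos: [669.1, -138.3, 108.4]
tcp_rot: [3.142, -0.0, 0.049]
contact_force: [-0.4, -0.5, -0.5]
opening: -0.0
grasp_force: 0.0
```

Emit:
move_arm([
  [0, 0, 0, 0, -0.003, 0, 0],
  [0, 0, 0, 0, -0.006, 0, 0],
  [0, 0, 0, 0, -0.009, 0, 0],
  [0, 0, 0, 0, -0.012, 0, 0],
  [0, 0, 0, 0, -0.015, 0, 0],
  [0, 0, 0, 0, -0.018, 0, 0],
  [0, 0, 0, 0, -0.021, 0, 0],
  [0, 0, 0, 0, -0.024, 0, 0],
])

```text
clock: 31.38
eef_pos: [667.8, -114.5, 108.4]
tcp_rot: [3.141, -0.0, 0.049]
contact_force: [-0.7, -3.5, -0.1]
opening: -0.002
grasp_force: 1.7
```

Emit:
move_arm([
  [0, 0, 0, 0, -0.003, 0, 0],
  [0, 0, 0, 0, -0.006, 0, 0],
  [0, 0, 0, 0, -0.009, 0, 0],
  [0, 0, 0, 0, -0.012, 0, 0],
  [0, 0, 0, 0, -0.014, 0, 0],
  [0, 0, 0, 0, -0.016, 0, 0],
  [0, 0, 0, 0, -0.018, 0, 0],
  [0, 0, 0, 0, -0.02, 0, 0],
])

```text
clock: 32.38
eef_pos: [666.8, -94.2, 108.3]
tcp_rot: [3.142, -0.0, 0.049]
contact_force: [0.2, -3.7, -0.3]
opening: 0.0
grasp_force: 1.6
```

```bash
cat > cl.py <<'E'
from h import *
from rig import grab_frame,camera_params,sensors
s=sensors.sense(); e=np.array(s["eef_pos"])
a=np.radians(2.8); R=np.array([[np.cos(a),-np.sin(a)],[np.sin(a),np.cos(a)]]); o=np.array([714.6,46.3])
print('finger',((e[:2]-o)@R).round(1),np.round(s["contact_force"],1))
p,d=grab_frame("wrist"); c=camera_params("wrist"); z=dict(p=p,d=d,K=c["camera_matrix"],T=c["world_from_camera"]); W=world(z); S=(W[...,:2]-o)@R;H=W[...,2]
for x in(0,20,40):
    i=(abs(S[...,0]-x)<4)
    b=i&(abs(H-113)<3)&(S[...,1]<-80); t=i&(abs(H-121)<3)&(S[...,1]<-70)
    print(x,'bar y',np.percentile(S[b][:,1],[5,95]).round(1) if b.any() else 0,'rim right y',np.percentile(S[t][:,1],[2,98]).round(1) if t.any() else 0)
E
python3 cl.py
```

```text
finger [ -54.6 -138. ] [ 0.2 -3.7 -0.3]
0 bar y [-123.1 -105.7] rim right y [-105.6  -99.1]
20 bar y [-123.2 -105.6] rim right y [-105.7  -99.1]
40 bar y [-123.   -91.4] rim right y [-105.5  -95.2]
```

Emit:
move_arm([
  [0, 0, 0, 0, -0.001, 0, 0],
  [0, 0, 0, 0, -0.002, 0, 0],
  [0, 0, 0, 0, -0.003, 0, 0],
  [0, 0, 0, 0, -0.004, 0, 0],
  [0, 0, 0, 0, -0.005, 0, 0],
  [0, 0, 0, 0, -0.006, 0, 0],
  [0, 0, 0, 0, -0.007, 0, 0],
  [0, 0, 0, 0, -0.007, 0, 0],
])

```text
clock: 33.42
eef_pos: [666.4, -87.3, 108.3]
tcp_rot: [-3.142, -0.0, 0.049]
contact_force: [0.4, -3.2, 0.8]
opening: 0.003
grasp_force: 1.9
```

```bash
python3 cl.py
```

```text
finger [ -54.6 -131.1] [ 0.4 -3.2  0.8]
0 bar y [-116.5 -103. ] rim right y [-102.9  -96.3]
20 bar y [-116.5 -103. ] rim right y [-102.9  -96.4]
40 bar y [-116.4  -92.7] rim right y [-102.9  -92.7]
```

Emit:
move_arm([
  [0, 0, 0, 0, -0.0007, 0, 0],
  [0, 0, 0, 0, -0.0014, 0, 0],
  [0, 0, 0, 0, -0.002, 0, 0],
  [0, 0, 0, 0, -0.0025, 0, 0],
  [0, 0, 0, 0, -0.003, 0, 0],
])

```text
clock: 34.1
eef_pos: [666.3, -84.3, 108.3]
tcp_rot: [3.142, -0.0, 0.049]
contact_force: [-0.3, -4.3, 1.3]
opening: 0.0
grasp_force: 2.2
```

Emit:
move_arm([
  [0, 0, 0, 0, -0.0004, 0, 0],
  [0, 0, 0, 0, -0.0008, 0, 0],
  [0, 0, 0, 0, -0.001, 0, 0],
])

```text
clock: 34.48
eef_pos: [666.2, -83.3, 108.3]
tcp_rot: [3.142, -0.0, 0.049]
contact_force: [0.1, -4.2, 0.4]
opening: -0.002
grasp_force: 2.2
```

Emit:
move_arm([
  [0, 0, 0, 0, -0.0004, 0, 0],
  [0, 0, 0, 0, -0.0008, 0, 0],
  [0, 0, 0, 0, -0.0008, 0, 0],
])

```text
clock: 34.85
eef_pos: [666.2, -82.5, 108.3]
tcp_rot: [-3.142, 0.0, 0.049]
contact_force: [-0.4, -4.0, 0.9]
opening: 0.003
grasp_force: 2.0
```

Emit:
move_arm([
  [0, 0, 0, 0, -0.0004, 0, 0],
  [0, 0, 0, 0, -0.0008, 0, 0],
  [0, 0, 0, 0, -0.0008, 0, 0],
])

```text
clock: 35.22
eef_pos: [666.2, -81.7, 108.3]
tcp_rot: [-3.142, -0.0, 0.049]
contact_force: [0.0, -4.5, 1.1]
opening: -0.002
grasp_force: 2.0
```

Emit:
move_arm([
  [0, 0, 0, 0, -0.0004, 0, 0],
  [0, 0, 0, 0, -0.0008, 0, 0],
  [0, 0, 0, 0, -0.0008, 0, 0],
])

```text
clock: 35.6
eef_pos: [666.2, -81.2, 108.4]
tcp_rot: [3.141, -0.0, 0.049]
contact_force: [0.2, -4.1, 0.1]
opening: 0.003
grasp_force: 2.7
```

Emit:
move_arm([
  [0, 0, 0, 0, -0.0003, 0, 0],
  [0, 0, 0, 0, -0.0006, 0, 0],
  [0, 0, 0, 0, -0.0006, 0, 0],
])

```text
clock: 35.98
eef_pos: [666.1, -81.0, 108.4]
tcp_rot: [3.141, -0.0, 0.049]
contact_force: [-0.3, -7.3, 0.9]
opening: -0.003
grasp_force: 3.7
```

Emit:
move_arm([
  [0, 0, 0, 0, -0.0002, 0, 0],
  [0, 0, 0, 0, -0.0005, 0, 0],
  [0, 0, 0, 0, -0.0005, 0, 0],
])

```text
clock: 36.35
eef_pos: [666.2, -80.9, 108.4]
tcp_rot: [3.14, -0.0, 0.049]
contact_force: [0.5, -8.7, 0.3]
opening: 0.001
grasp_force: 4.5
```

```bash
python3 cl.py
```

```text
finger [ -54.6 -124.7] [ 0.5 -8.7  0.3]
0 bar y [-110.5  -97. ] rim right y [-96.9 -90.2]
20 bar y [-110.3  -97. ] rim right y [-96.8 -90.4]
40 bar y [-110.2  -86.8] rim right y [-96.7 -86.6]
```

Emit:
move_arm([
  [0, 0, 0, 0, 0.002, 0, 0],
  [0, 0, 0, 0, 0.008, 0, 0],
  [0, 0, 0, 0, 0.02, 0, 0],
  [0, 0, 0, 0, 0.03, -0.01, 0],
  [0, 0, 0, 0, 0.035, -0.04, 0],
  [0, 0, 0, 0, 0.04, -0.08, 0],
  [0, 0, 0, 0, 0.07, -0.12, 0],
  [0, 0, 0, 0, 0.1, -0.15, 0],
])

```text
clock: 37.4
eef_pos: [671.4, -180.9, 261.4]
tcp_rot: [3.141, -0.002, 0.049]
contact_force: [0.7, 0.2, -0.6]
opening: 0.001
grasp_force: 0.0
```

Emit:
move_arm([
  [0, 0, 0, -0.03, 0.04, 0, 0],
  [0, 0, 0, -0.06, 0.08, 0, 0],
  [0, 0, 0, -0.09, 0.12, 0, 0],
  [0, 0, 0, -0.12, 0.16, 0, 0],
  [0, 0, 0, -0.15, 0.2, 0, 0],
  [0, 0, 0, -0.18, 0.23, 0, 0],
  [0, 0, 0, -0.2, 0.25, 0, 0],
  [0, 0, 0, -0.2, 0.25, 0, 0],
])

```text
clock: 38.4
eef_pos: [481.8, -441.1, 259.1]
tcp_rot: [3.141, -0.0, 0.046]
contact_force: [0.3, 0.4, -0.1]
opening: -0.0
grasp_force: 0.0
```

Run:
```python
from h import *
from rig import grab_frame,camera_params
a=np.radians(2.8); R=np.array([[np.cos(a),-np.sin(a)],[np.sin(a),np.cos(a)]]); o=np.array([714.6,46.3])
p,d=grab_frame("top"); c=camera_params("top"); z=dict(p=p,d=d,K=c["camera_matrix"],T=c["world_from_camera"]); W=world(z); S=(W[...,:2]-o)@R;H=W[...,2]
t=(abs(H-121)<3)&(S[...,0]>-70)&(S[...,0]<90)&(S[...,1]>-110)&(S[...,1]<70)
print('rim',S[t].min(0).round(1),S[t].max(0).round(1),'z',np.median(H[t]))
q,_=grab_frame("side")
cv2.imwrite("pics/f.png",np.hstack([cv2.resize(p[120:225,240:370],(400,323),interpolation=cv2.INTER_CUBIC),cv2.resize(q[180:300,190:345],(400,323),interpolation=cv2.INTER_CUBIC)])[:,:,::-1])
```

```text
rim [ -59.7 -107.7] [89.9 70. ] z 120.44278112722145
```

View pics/f.png

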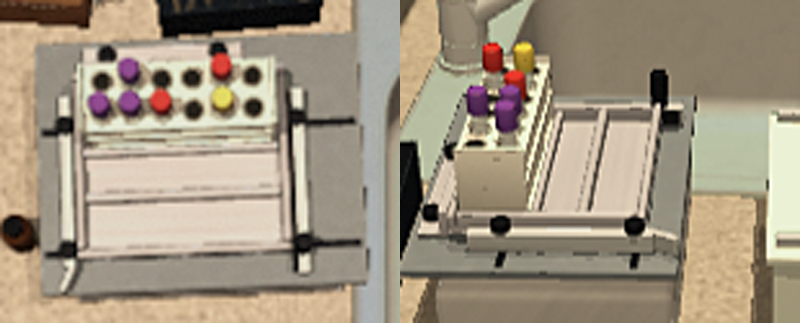

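The final views show the tray level between the rail and the clamp bar, with its nose by the stop. I'll check that the nose has not backed off, using the rear rim and rib positions before and after clamping.

Run:
```python
from h import *
from rig import grab_frame,camera_params
a=np.radians(2.8); R=np.array([[np.cos(a),-np.sin(a)],[np.sin(a),np.cos(a)]]); o=np.array([714.6,46.3])
p,d=grab_frame("top"); c=camera_params("top"); z1=dict(p=p,d=d,K=c["camera_matrix"],T=c["world_from_camera"])
for z,sh in((np.load("top4.npz"),0),(z1,9)):
    W=world(z); S=(W[...,:2]-o)@R;H=W[...,2]
    for y in(-80,-50,-20,10,40):
        m=(abs(S[...,1]-y-sh)<10)&(abs(H-121)<4)
        r=m&(S[...,0]>-70)&(S[...,0]<-40); b=m&(S[...,0]>-25)&(S[...,0]<5)
        print(y,'rear rim',np.percentile(S[r][:,0],[5,50]).round(1),'rib',np.median(S[b][:,0]).round(1))
```

```text
-80 rear rim [-56.2 -53.8] rib -9.6
-50 rear rim [-57.3 -54.6] rib -8.7
-20 rear rim [-56.4 -53.7] rib -9.9
10 rear rim [-55.4 -53.1] rib -10.3
40 rear rim [-56.7 -54. ] rib -9.4
-80 rear rim [-56.  -53.3] rib -9.2
-50 rear rim [-56.8 -54.2] rib -8.9
-20 rear rim [-56.3 -53.6] rib -9.6
10 rear rim [-57.1 -54.5] rib -10.0
40 rear rim [-56.3 -53.8] rib -9.4
```

The tray has not moved along the loading direction and is still at the stop, so I'm handing in.

```bash
python3 -c "
from rig import order; print(order.sign_off())"
```

```text
the job is handed in; nothing more can be done
None
```

The tray is on the shaker with its nose at the end stop (met at about 7 N) and clamped snug against the side rail (peak about 9 N); the arm is clear, and I handed the job in at about 38 s on the clock.

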